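# Pack the gift tray with the patterned tumblers

## Robot

A 7-joint arm with a two-finger parallel gripper is mounted at the origin on the work surface; the furniture and walls round the work are solid. World frame = base frame: x ahead of the robot, y to its left, z up, the work surface at z = 0. Lengths are in m, angles in rad, forces in N, time in s.
With the tool pointing down it reaches from about 0.4 to 0.85 m from the base axis. Payload 4.5 kg.
Tool frame: the origin (TCP) lies at the very end of the fingers, on their centre line; the grasp point (between the pads) lies 19 mm behind it (r.grip_point_offset is the distance from the TCP to the grasp point, in m); z points along the fingers, y is the line along which they close (so a half turn about z gives the same grasp; the last joint's range is limited). The gripper opens to 88 mm and grips with 3 to 60 N. Pads are 18 mm wide; open, the fingers measure 123 mm over their backs; the gripper's body (75 mm by 187 mm) begins 45 mm behind the grasp point.
Start: joints at [1.346, 0.689, -0.195, 1.565, 0.157, 0.902, -0.215], TCP at [0.16, -0.604, 0.239] pointing down, gripper open.
Joint ranges: [-3.01, 3.01], [-0.46, 2.08], [-1.47, 1.51], [0.13, 2.56], [-1, 4.14], [0.04, 2.09], [-2.66, 2.66]. Speed limits (rad/s): [2.57, 2.57, 3.14, 3.14, 3.14, 3.14, 3.14].

## Interface

Orientations are given as a unit quaternion [x, y, z, w].
In Python, from plant import r gives the robot as it stands.
- The arm moves only by the tool carry_out, never from a script. Its argument "rows" is a list of rows, each a list of 3 entries, a list of its own where there are three numbers: the shift along the tool's x, y, z in cm, then the turn, a rotation vector about the tool's x, y, z in degrees, then the closure, from 0 (fully open) to 1 (shut). A call has 1 to 12 rows; each row is the pose to reach, as a shift and turn from the pose commanded when the call began, along the tool's axes at that moment; what a row does not reach only later rows make up. A row lasts 1/10 s, in which the tool goes at most 50 mm and 8.59 degrees, less where a joint would pass 70% of its speed; a pose out of reach is approached as far as the arm can. A call with a gripper value outside its range is refused whole. The fingers move at their own pace and stop on an object; "newtons" is the grip in N (left out, the last holds). Time passes only in rows, so rows that repeat a pose let the fingers close. It gives the time, the measured TCP pose, the force, the opening and the grip force at its end, in the units of the state.
- r.get_state(): the state, without advancing time (a new reading comes with each control period).
- r.snapshot(name): name is "scene" or "side" or "wrist"; returns a dict with "image" (480x640x3 uint8, red, green, blue), "fx", "fy", "cx", "cy" (pixels), "pose" (4x4, takes a point from camera to world coordinates). Camera axes: x right, y up, looking along -z (the intrinsics and any distortion apply to the point x, -y, -z); pixel columns grow to the right and rows downward; lengths in m; the calibration is good to about 2 mm. The wrist camera is an equidistant fisheye: a pixel r from the principal point sees the ray r / f radians off the axis. A picture is of the moment at which its call begins. There is no depth.
- r.finish_job(): hands the job in; it is judged then, once.
The state is a dict: "clock": time; "q": joint angles; "qd": joint speeds; "joint_torque": joint torques, N m; "tool_pos": TCP position; "eef_rot": TCP orientation; "contact_force": force on the tool from outside, world axes, zero at the start; "moment": the same for the moment, N m; "opening": opening from 0.0 (shut) to 1.0 (fully open); "finger_force": force on a finger pad.
Only numpy, scipy, OpenCV 4.12 (cv2) and the standard library are available. Lean on these libraries where they do the work, as an engineer would, in place of code of your own. Each camera call takes 0.05 s, during which the arm holds its last target. There are 200 camera calls.

## Task

Pack the wooden gift tray: stand the two red-patterned tumblers (one of them has been put inside a mug, pull it out) in the two pockets lined with red felt, one in each, and the yellow-patterned tumbler in the pocket lined with yellow felt, all upright. Set the ceramic down rather than dropping it or knocking it over. Leave the two plain terracotta tumblers and the mug standing where they are.

Things in the scene. Friction and masses are not known exactly. Their poses are not given: they have to be found in the camera images.
- red_1: Ceramic tumbler, an open round tube with a closed foot, outer diameter 70 mm all the way up, wall about 6 mm, 182 mm tall, 0.24 kg: red with a white lattice pattern, white inside. Origin at the centre of its underside, z up along its axis. At the start it stands loosely inside the mug nest_mug, its underside about 7 mm above the table and its upper 100 mm free above the mug's rim; it must be lifted about 90 mm straight up to clear the mug.
- red_2: Ceramic tumbler, an open round tube with a closed foot, outer diameter 70 mm all the way up, wall about 6 mm, 182 mm tall, 0.24 kg: red with a white lattice pattern, white inside. Origin at the centre of its underside, z up along its axis. Stands upright on the table in the loose row of five beyond the tray (centres about 0.15 m apart); which place it has varies.
- yellow: Ceramic tumbler, an open round tube with a closed foot, outer diameter 70 mm all the way up, wall about 6 mm, 186 mm tall, 0.24 kg: yellow-green with a pale lattice pattern, yellow inside. Origin at the centre of its underside, z up along its axis. Stands upright on the table in the loose row of five beyond the tray (centres about 0.15 m apart); which place it has varies.
- plain_1: Ceramic tumbler, an open round tube with a closed foot, outer diameter 70 mm all the way up, wall about 6 mm, 182 mm tall, 0.24 kg: plain brown-red terracotta without any pattern, an unfinished sample. Origin at the centre of its underside, z up along its axis. Stands upright on the table in the loose row of five beyond the tray (centres about 0.15 m apart); which place it has varies. It is to stay where it is.
- plain_2: Ceramic tumbler, an open round tube with a closed foot, outer diameter 70 mm all the way up, wall about 6 mm, 182 mm tall, 0.24 kg: plain brown-red terracotta without any pattern, an unfinished sample. Origin at the centre of its underside, z up along its axis. Stands upright on the table in the loose row of five beyond the tray (centres about 0.15 m apart); which place it has varies. It is to stay where it is.
- nest_mug: Loose terracotta mug with painted petals, 108 mm across, 85 mm tall, 0.32 kg, in the same row (place varies). Origin on the table; the bowl's axis is 24 mm from it along +y, the ring handle points along -y, roughly away from the robot. Bowl about 90 mm wide inside, floor 7 mm up. It holds red_1 and stays put; other, empty mugs and cups about are no part of the job.
- gift_tray: Low open wooden tray fixed to the table nearest the robot, 110 mm (its x) by 320 mm (its y), walls 5 mm thick and 26 mm high, with two dividers of the same height that make a row along y of three square pockets, 100 x 100 mm inside, at y = -105, 0 and +105 mm. Origin at the centre of its underside on the table. Its place and yaw vary a little.
- pad_red_1: Red felt square, 94 x 94 x 3 mm, fixed to the floor of one pocket of the gift tray, centred in the pocket. Origin at the centre of its underside, 5 mm above the table, so its top is 3 mm above the origin; x and y parallel to the tray's. Which of the three pockets it lines varies.
- pad_red_2: Red felt square, 94 x 94 x 3 mm, fixed to the floor of one pocket of the gift tray, centred in the pocket. Origin at the centre of its underside, 5 mm above the table, so its top is 3 mm above the origin; x and y parallel to the tray's. Which of the three pockets it lines varies.
- pad_yellow: Yellow felt square, 94 x 94 x 3 mm, fixed to the floor of one pocket of the gift tray, centred in the pocket. Origin at the centre of its underside, 5 mm above the table, so its top is 3 mm above the origin; x and y parallel to the tray's. Which of the three pockets it lines varies.
There are look-alikes about, which are no part of the job. What is shaped like the red_2 but blue or turquoise is not meant.

How it is judged:
By the outcome, as a careful person would: the job done as asked, in the order asked, and still so for the second after the job is handed in, with the robot touching nothing.
It also fails if it takes over 96 s, if anything falls off the work surface, if the arm or the gripper's body presses on something with over 40 N, if the wrist force passes 120 N, or if a joint passes its speed limit or range.

## Working session

There is one attempt and no reset: what is moved stays moved. The work goes in short steps, Python scripts to look and compute and a tool call to move; the robot and the scene stay as the last step left them, time stands still between calls to the robot, and variables do not carry over. Pictures are saved under pics/ and viewed, at most 14 in all, crops included, and the job is handed in when it is done.

Besides the shell and the picture viewer there is one more tool, called after "Emit:" by a JSON object that holds its "op" and its "data". carry_out: Moves the arm, as the interface text tells. Its arguments: {"type":"object","properties":{"rows":{"type":"array"},"newtons":{"type":"number"}},"required":["rows"]}

```bash
mkdir -p pics; ls
python3 - <<'E'
from plant import r
import cv2,pickle
print(r.get_state())
for n in("scene","side"):
    s=r.snapshot(n);cv2.imwrite(f"pics/{n}0.png",s["image"][:,:,::-1]);pickle.dump(s,open(f"{n}0.pkl","wb"))
    print(n,s["fx"],s["fy"],s["cx"],s["cy"],s["pose"],[k for k in s])
E
```

```text
pics
{'clock': 0.0, 'q': array([ 1.3457981 ,  0.6900022 , -0.19453825,  1.56633217,  0.15732434,
        0.90248968, -0.21511589]), 'qd': array([ 0.00010135, -0.00038931, -0.00265955,  0.00142327, -0.00134214,
       -0.00056995, -0.00180668]), 'joint_torque': array([ 7.98004166e-04, -5.27564013e+01, -1.26690812e+00, -1.53430778e+01,
       -5.25879557e-02,  6.51449023e-03,  1.84103264e-04]), 'tool_pos': array([ 0.1597488 , -0.60359158,  0.23790244]), 'eef_rot': array([ 9.91632682e-01,  1.29088270e-01, -1.84186276e-04, -8.99014741e-04]), 'contact_force': array([-1.31984781,  0.81272328,  0.80265156]), 'moment': array([ 0.00173953,  0.05189248, -0.01928195]), 'finger_force': 0.0, 'opening': 0.9989479844376455}
scene 522.892320136448 522.892320136448 319.9202693401366 244.79092684229892 [[ 0.7747013   0.30792337 -0.55228715 -0.20210782]
 [-0.63232462  0.37468183 -0.67807013 -0.917591  ]
 [-0.00186168  0.87452657  0.48497403  0.67184559]
 [ 0.          0.          0.          1.        ]] ['image', 'fx', 'fy', 'cx', 'cy', 'pose']
side 538.7146675221335 538.7146675221335 314.94953901582414 236.40843461716102 [[-0.97605051  0.10034695 -0.19301786  0.22664385]
 [-0.21678979 -0.52248328  0.82462926  1.06408391]
 [-0.01809957  0.84672411  0.53172426  0.75633556]
 [ 0.          0.          0.          1.        ]] ['image', 'fx', 'fy', 'cx', 'cy', 'pose']
```

View pics/scene0.png

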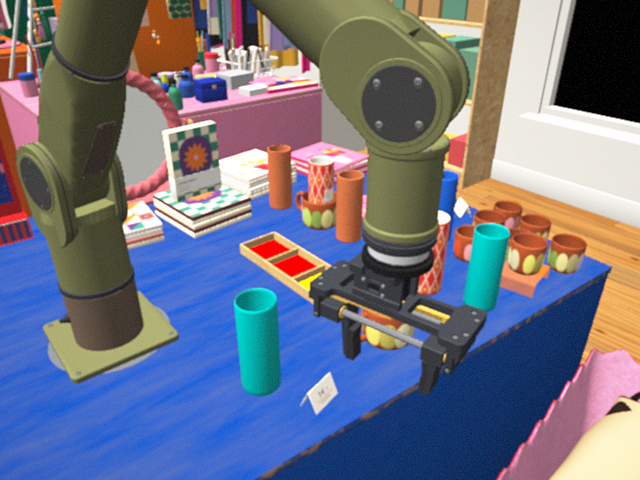

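View pics/side0.png

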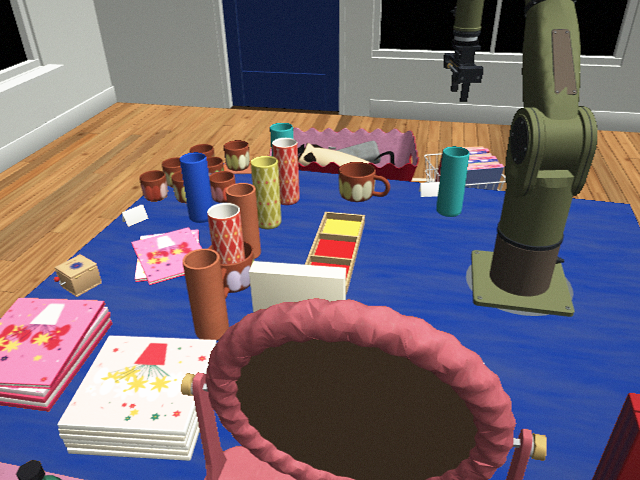

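The scene view shows the arm and, behind it, the row. The side view shows, near to far: plain (205,295), mug with red_1 (226,235), plain (242,220), yellow (266,190) and red_2 (285,170). The tray pockets are yellow at (342,228), and red at (335,250) and (325,268). I'll zoom in to read the rims.

```bash
cat > h.py <<'E'
import numpy as np,cv2,pickle
from scipy.spatial.transform import Rotation as R
def ray(s,u,v,fish=False):
    x,y=(u-s["cx"])/s["fx"],(v-s["cy"])/s["fy"]
    if fish:
        t=np.hypot(x,y);k=np.tan(t)/t if t>1e-9 else 1;x*=k;y*=k
    P=np.array(s["pose"]);return P[:3,3],P[:3,:3]@np.array([x,-y,-1.])
def plane(s,u,v,z,fish=False):
    o,d=ray(s,u,v,fish);return o+d*(z-o[2])/d[2]
def proj(s,p,fish=False):
    P=np.array(s["pose"]);c=P[:3,:3].T@(np.array(p)-P[:3,3]);x,y=c[0]/-c[2],-c[1]/-c[2]
    if fish:
        q=np.hypot(x,y);k=np.arctan(q)/q if q>1e-9 else 1;x*=k;y*=k
    return s["cx"]+s["fx"]*x,s["cy"]+s["fy"]*y
E
python3 - <<'E'
from h import *
s=pickle.load(open("side0.pkl","rb"))
im=s["image"][125:325,170:390,::-1]
im=cv2.resize(im,None,fx=3,fy=3,interpolation=cv2.INTER_CUBIC)
im=np.ascontiguousarray(im[:600])
for k in range(0,220,20):
    cv2.putText(im,str(170+k),(k*3,10),0,.35,(255,255,255),1);cv2.line(im,(k*3,12),(k*3,18),(255,255,255))
for k in range(0,200,20):
    cv2.putText(im,str(125+k),(0,k*3+4),0,.35,(255,255,255),1)
cv2.imwrite("pics/z.png",im)
for n,u,v,z in[("plainA",203,259,.182),("red1",225,213,.189),("plainB",242,193,.182),("yel",266,164,.186),("red2",285,146,.182),("padY",342,228,.008),("padR",335,250,.008)]:
    print(n,plane(s,u,v,z).round(3))
E
```

```text
plainA [0.626 0.292 0.182]
red1 [0.642 0.129 0.189]
plainB [0.642 0.021 0.182]
yel [ 0.631 -0.135  0.186]
red2 [ 0.617 -0.266  0.182]
padY [ 0.436 -0.151  0.008]
padR [ 0.435 -0.043  0.008]
```

View pics/z.png

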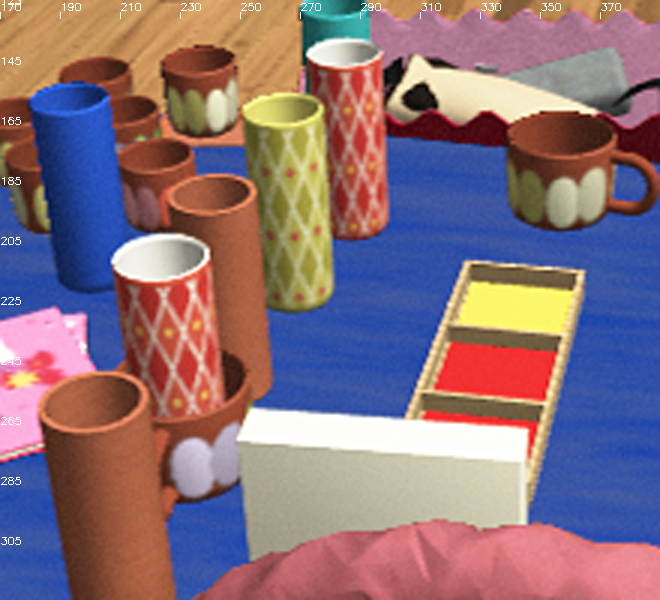

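The zoom gives rim centres: red_1 (224,211.7), plain (240.5,190), yellow (265,162.3) and red_2 (285,143.5). The tray's outer far corners are at about (324,211.7) and (365,215). An empty mug stands at (357,181).

```bash
cat >> h.py <<'E'
def move(st,p,yaw_y):
    """shift(cm) in tool axes to world point p and turn(deg) to tool straight down with tool y at world angle yaw_y(deg)"""
    A=R.from_quat(st["eef_rot"]);y=np.radians(yaw_y)
    Y=np.array([np.cos(y),np.sin(y),0]);Z=np.array([0,0,-1.]);X=np.cross(Y,Z)
    B=R.from_matrix(np.c_[X,Y,Z])
    return (A.inv().apply(np.array(p)-st["tool_pos"])*100).round(2),(A.inv()*B).as_rotvec(degrees=True).round(2)
E
python3 - <<'E'
from h import *
from plant import r
s=pickle.load(open("side0.pkl","rb"))
f=lambda a,b,z:plane(s,170+a/3,125+b/3,z).round(4)
for n,a,b,z in[("plainA",95,402,.182),("red1",162,260,.189),("plainB",211,195,.182),("yel",285,112,.186),("red2",345,55,.182)]: print(n,f(a,b,z))
print("corners z.026",f(463,260,.026),f(585,270,.026),"left edge pt",f(408,418,.026),"right",f(535,490,.026))
print("mug rim",f(562,132,.085))
# pad colour masks
hsv=cv2.cvtColor(s["image"],cv2.COLOR_RGB2HSV)
m=cv2.inRange(hsv,(24,120,150),(34,255,255));m[:,:318]=0;m[:205]=0;m[260:]=0;m[:,370:]=0
v,u=np.nonzero(m);print("yellow pad px",len(u),u.min(),u.max(),v.min(),v.max(),plane(s,u.mean(),v.mean(),.008))
st=r.get_state()
print(move(st,[.64,.13,.36],0))
E
```

```text
plainA [0.6283 0.2923 0.182 ]
red1 [0.6464 0.1235 0.189 ]
plainB [0.6507 0.0072 0.182 ]
yel [ 0.6366 -0.1443  0.186 ]
red2 [ 0.622  -0.2848  0.182 ]
corners z.026 [ 0.4941 -0.1983  0.026 ] [ 0.382  -0.2008  0.026 ] left edge pt [0.4857 0.0562 0.026 ] right [0.3727 0.1278 0.026 ]
mug rim [ 0.429  -0.3613  0.085 ]
yellow pad px 506 323 360 219 235 [ 0.43816209 -0.1569482   0.008     ]
(array([ 65.2 , -58.65, -12.11]), array([-8.000e-02, -5.000e-02, -7.517e+01]))
```

Emit:
{"op": "carry_out", "data": {"rows": [[[0,0,-12],[0,0,0],0],[[0,0,-12],[0,0,0],0],[[0,0,-12],[0,0,0],0],[[65,-58.5,-12],[0,0,-75],0],[[65,-58.5,-12],[0,0,-75],0],[[65,-58.5,-12],[0,0,-75],0],[[65,-58.5,-12],[0,0,-75],0],[[65,-58.5,-12],[0,0,-75],0],[[65,-58.5,-12],[0,0,-75],0],[[65,-58.5,-12],[0,0,-75],0],[[65,-58.5,-12],[0,0,-75],0],[[65,-58.5,-12],[0,0,-75],0]], "newtons": 15}}

```text
clock: 1.3
tool_pos: [0.4066, -0.2259, 0.3586]
eef_rot: [0.706, 0.708, -0.0, -0.0]
contact_force: [2.0, -0.4, 1.0]
opening: 0.999
finger_force: 0.0
```

Run:
```python
from h import *
from plant import r
st=r.get_state();print(st["clock"],st["tool_pos"],st["q"])
print(move(st,[.57,.05,.36],0))
```

```text
1.3 [ 0.40663955 -0.22589427  0.35863768] [ 0.85795694  0.37576022 -0.64613286  1.83172683  0.26261052  1.02069408
  0.108462  ]
(array([27.56, 16.39, -0.15]), array([-0.02,  0.02,  0.11]))
```

Emit:
{"op": "carry_out", "data": {"rows": [[[27.5,16.5,0],[0,0,0],0],[[27.5,16.5,0],[0,0,0],0],[[27.5,16.5,0],[0,0,0],0],[[27.5,16.5,0],[0,0,0],0],[[27.5,16.5,0],[0,0,0],0],[[27.5,16.5,0],[0,0,0],0],[[27.5,16.5,0],[0,0,0],0],[[27.5,16.5,0],[0,0,0],0]]}}

```text
clock: 2.1
tool_pos: [0.5726, 0.0513, 0.3581]
eef_rot: [0.706, 0.708, 0.001, -0.001]
contact_force: [0.2, -0.1, -0.3]
opening: 1.003
finger_force: 0.0
```

Run:
```python
from h import *
from plant import r
st=r.get_state();print(st["clock"],st["tool_pos"],st["q"])
s=r.snapshot("wrist");s["st"]=st;pickle.dump(s,open("w1.pkl","wb"));cv2.imwrite("pics/w1.png",s["image"][:,:,::-1])
print(s["fx"],s["cx"],s["cy"],s["pose"])
for p in([.6464,.1235,.189],[.622,-.285,.182],[.6366,-.1443,.186],[.436,-.1445,.008],[.433,-.0395,.008],[.4297,.0654,.008]):print(np.round(proj(s,p,True)))
```

```text
2.1 [0.5726238  0.05129156 0.35812138] [ 0.19971642  0.54962354 -0.63271299  1.53568294  0.33937642  1.16803073
 -0.49324833]
371.64829954431775 316.1266904190034 245.69906823499028 [[ 9.99995271e-01 -3.06147848e-03 -2.93593240e-04  5.72769319e-01]
 [ 3.00309778e-03  9.51392066e-01  3.07967723e-01  1.32114797e-01]
 [-6.63514276e-04 -3.07967148e-01  9.51396760e-01  5.04751695e-01]
 [ 0.00000000e+00  0.00000000e+00  0.00000000e+00  1.00000000e+00]]
[403. 142.]
[352. 468.]
[373. 394.]
[228. 317.]
[219. 253.]
[212. 180.]
```

View pics/w1.png

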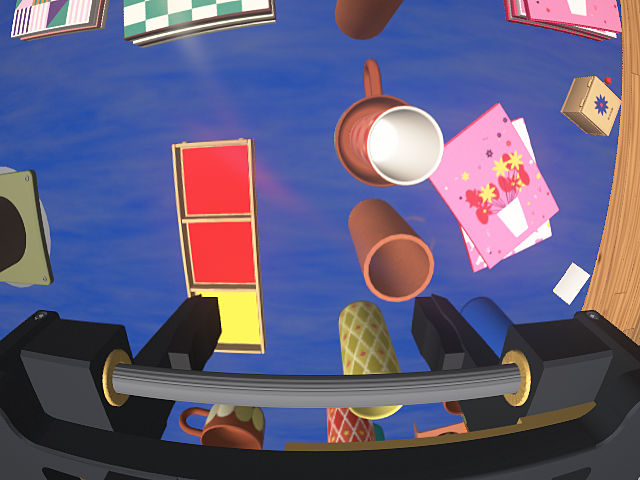

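The wrist view shows red_1's rim at about (405,146), the red pads at (217,181) and (222,252), and the yellow pad at (240,318) partly hidden by a finger. I'll measure these with masks.

Run:
```python
from h import *
from plant import r
s=pickle.load(open("w1.pkl","rb"))
hsv=cv2.cvtColor(s["image"],cv2.COLOR_RGB2HSV)
m=cv2.inRange(hsv,(0,200,150),(4,255,255))|cv2.inRange(hsv,(176,200,150),(180,255,255));m[:,270:]=0;m[:,:170]=0
n,l,st,c=cv2.connectedComponentsWithStats(m)
for i in range(1,n):
    if st[i,4]>500:
        cs=cv2.findContours((l==i).astype('u1'),cv2.RETR_EXTERNAL,2)[0][0]
        pts=np.array([plane(s,*p[0],.008,True)[:2] for p in cs],np.float32)
        print("pad",st[i],cv2.minAreaRect(pts*1000))
w=cv2.inRange(hsv,(0,0,120),(180,60,255));w[:, :360]=0;w[:,450:]=0;w[:100]=0;w[195:]=0
n,l,st,c=cv2.connectedComponentsWithStats(w);i=1+st[1:,4].argmax()
cs=max(cv2.findContours((l==i).astype('u1'),cv2.RETR_EXTERNAL,2)[0],key=len)
hull=cv2.convexHull(cs)
pts=np.array([plane(s,*p[0],.189,True)[:2] for p in hull],np.float32)
print("red1",st[i],cv2.minEnclosingCircle(pts*1000),cv2.fitEllipse(pts*1000))
```

```text
red1 [ 367  106   77   80 4796] ((650.0479736328125, 120.31940460205078), 34.75357437133789) ((649.644775390625, 120.42589569091797), (68.33008575439453, 69.16022491455078), 164.15957641601562)
```

Run:
```python
from h import *
from plant import r
s=pickle.load(open("w1.pkl","rb"))
hsv=cv2.cvtColor(s["image"],cv2.COLOR_RGB2HSV);print(hsv[181,217],hsv[252,222])
m=cv2.inRange(hsv,(0,190,150),(8,255,255))|cv2.inRange(hsv,(172,190,150),(180,255,255));m[:,270:]=0;m[:,:170]=0;m[:130]=0;m[300:]=0
n,l,st,c=cv2.connectedComponentsWithStats(m)
for i in range(1,n):
    if st[i,4]>500:
        cs=cv2.findContours((l==i).astype('u1'),cv2.RETR_EXTERNAL,2)[0][0]
        pts=np.array([plane(s,*map(float,p[0]),.008,True)[:2] for p in cs],np.float32)
        print("pad",st[i],cv2.minAreaRect(pts*1000))
st=r.get_state();print(move(st,[.650,.1205,.138],0))
```

```text
[179 193 251] [  0 194 251]
pad [ 183  148   67   66 3318] ((434.0975646972656, 65.3618392944336), (91.87211608886719, 92.65721893310547), 0.9767154455184937)
pad [ 189  222   66   60 3577] ((435.5918273925781, -39.731136322021484), (92.09091186523438, 89.9188232421875), 0.7453449368476868)
(array([ 7.22,  7.84, 21.99]), array([-0.07, -0.01, -0.  ]))
```

Emit:
{"op": "carry_out", "data": {"rows": [[[7.2,7.8,5],[0,0,0],0],[[7.2,7.8,13],[0,0,0],0],[[7.2,7.8,13],[0,0,0],0],[[7.2,7.8,13],[0,0,0],0],[[7.2,7.8,13],[0,0,0],0],[[7.2,7.8,13],[0,0,0],0]]}}

```text
clock: 2.75
tool_pos: [0.6501, 0.1167, 0.2291]
eef_rot: [0.709, 0.705, -0.001, 0.0]
contact_force: [0.4, 0.4, 0.8]
opening: 1.0
finger_force: 0.0
```

Run:
```python
from h import *
from plant import r
st=r.get_state();s=r.snapshot("wrist");cv2.imwrite("pics/w2.png",s["image"][:,:,::-1]);print(st["tool_pos"],move(st,[.650,.1205,.138],0))
hsv=cv2.cvtColor(s["image"],cv2.COLOR_RGB2HSV)
print(proj(s,[.65,.1205,.189],True))
w=cv2.inRange(hsv,(0,0,110),(180,60,255))
n,l,t,c=cv2.connectedComponentsWithStats(w)
for i in range(1,n):
    if t[i,4]>800:
        cs=max(cv2.findContours((l==i).astype('u1'),cv2.RETR_EXTERNAL,2)[0],key=len)
        pts=np.array([plane(s,*map(float,p[0]),.189,True)[:2] for p in cv2.convexHull(cs)],np.float32)
        print(t[i],cv2.minEnclosingCircle(pts*1000))
```

```text
[0.6500977  0.11667031 0.22909922] (array([ 0.4 , -0.01,  9.11]), array([-0.03,  0.08, -0.28]))
(np.float64(315.3632009497827), np.float64(274.4242016810056))
[   1    0  160   84 4694] ((509.6578063964844, 270.6643981933594), 63.67011642456055)
[  23    0  156   96 1230] ((524.4501953125, 253.4073486328125), 56.5716667175293)
[  252   212   127   116 11430] ((649.83447265625, 120.79179382324219), 34.516204833984375)
[ 480  270   40   47 1024] ((763.5333251953125, 104.94591522216797), 16.23538589477539)
[ 112  375  409   33 7051] ((649.7527465820312, 28.311492919921875), 148.2383270263672)
```

View pics/w2.png

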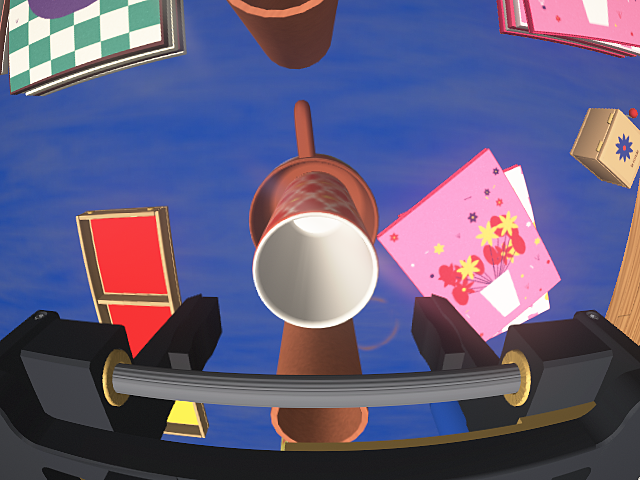

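The rim is centred at (315,270), i.e. (0.650, 0.121), matching the earlier fix. Descending partway first.

Emit:
{"op": "carry_out", "data": {"rows": [[[0.3,0,2.5],[0,0,0],0],[[0.3,0,2.5],[0,0,0],0],[[0.3,0,2.5],[0,0,0],0]]}}

```text
clock: 3.1
tool_pos: [0.6506, 0.1207, 0.2054]
eef_rot: [0.709, 0.706, 0.0, 0.001]
contact_force: [-0.4, -0.9, 0.3]
opening: 0.999
finger_force: 0.0
```

Emit:
{"op": "carry_out", "data": {"rows": [[[0,0,3],[0,0,0],0],[[0,0,5],[0,0,0],0],[[0,0,6.7],[0,0,0],0],[[0,0,6.7],[0,0,0],0],[[0,0,6.7],[0,0,0],0],[[0,0,6.7],[0,0,0],0.3],[[0,0,6.7],[0,0,0],0.3],[[0,0,6.7],[0,0,0],0.3],[[0,0,6.7],[0,0,0],0.3],[[0,0,6.7],[0,0,0],0.3]], "newtons": 18}}

```text
clock: 4.1
tool_pos: [0.6505, 0.122, 0.1378]
eef_rot: [0.708, 0.706, 0.0, 0.0]
contact_force: [-2.7, -0.7, 6.0]
opening: 0.782
finger_force: 18.0
```

Emit:
{"op": "carry_out", "data": {"rows": [[[0,0,-1.5],[0,0,0],0.3],[[0,0,-3],[0,0,0],0.3],[[0,0,-5],[0,0,0],0.3],[[0,0,-7],[0,0,0],0.3],[[0,0,-9],[0,0,0],0.3],[[0,0,-11.5],[0,0,0],0.3],[[0,0,-11.5],[0,0,0],0.3],[[0,0,-11.5],[0,0,0],0.3]]}}

```text
clock: 4.9
tool_pos: [0.6504, 0.1217, 0.2522]
eef_rot: [0.708, 0.706, 0.0, 0.0]
contact_force: [-0.6, -0.1, -2.6]
opening: 0.785
finger_force: 18.0
```

Run:
```python
from h import *
from plant import r
st=r.get_state();s=r.snapshot("side");cv2.imwrite("pics/s2.png",cv2.resize(s["image"][90:340,150:420,::-1],None,fx=2,fy=2))
print(st["tool_pos"],st["contact_force"],move(st,[.434,.066,.25],0))
```

```text
[0.65043697 0.12168902 0.25217885] [-0.64424332 -0.11987003 -2.64085924] (array([ -5.63, -21.63,   0.19]), array([ 0.07, -0.  , -0.17]))
```

View pics/s2.png

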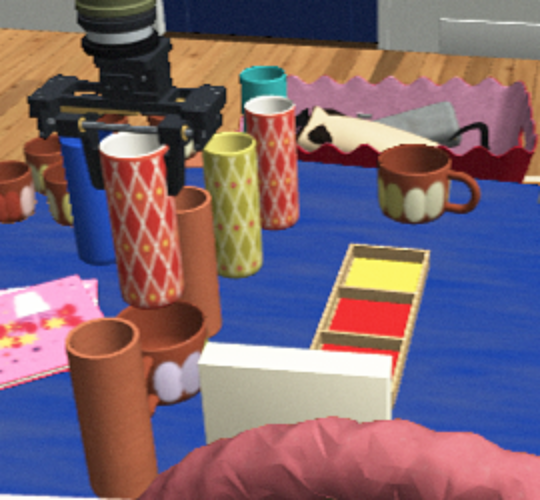

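The crop shows red_1 held upright, its foot at (150,300), clear of the mug rim at (170,310). The mug has not moved.

Emit:
{"op": "carry_out", "data": {"rows": [[[-1,-4,0],[0,0,0],0.3],[[-2,-8,0],[0,0,0],0.3],[[-3.2,-12,0],[0,0,0],0.3],[[-4.2,-16,0],[0,0,0],0.3],[[-5.1,-19.5,0],[0,0,0],0.3],[[-5.6,-21.6,0],[0,0,0],0.3],[[-5.6,-21.6,3],[0,0,0],0.3],[[-5.6,-21.6,6],[0,0,0],0.3],[[-5.6,-21.6,7.5],[0,0,0],0.3],[[-5.6,-21.6,7.5],[0,0,0],0.3],[[-5.6,-21.6,7.5],[0,0,0],0.3]]}}

```text
clock: 6.05
tool_pos: [0.4337, 0.0664, 0.1764]
eef_rot: [0.708, 0.706, -0.001, -0.0]
contact_force: [0.6, -0.5, -1.6]
opening: 0.782
finger_force: 18.0
```

Run:
```python
from h import *
from plant import r
st=r.get_state();s=r.snapshot("wrist");pickle.dump(s,open("w3.pkl","wb"));cv2.imwrite("pics/w3.png",s["image"][:,:,::-1])
print(st["tool_pos"],st["q"],move(st,[.434,.066,.139],0))
```

```text
[0.43373247 0.06641582 0.17640565] [ 0.05929202  0.60274197 -0.4900108   2.16108888  0.57923849  0.50832593
 -0.87684504] (array([-0.04,  0.03,  3.74]), array([-0.09,  0.01, -0.15]))
```

View pics/w3.png

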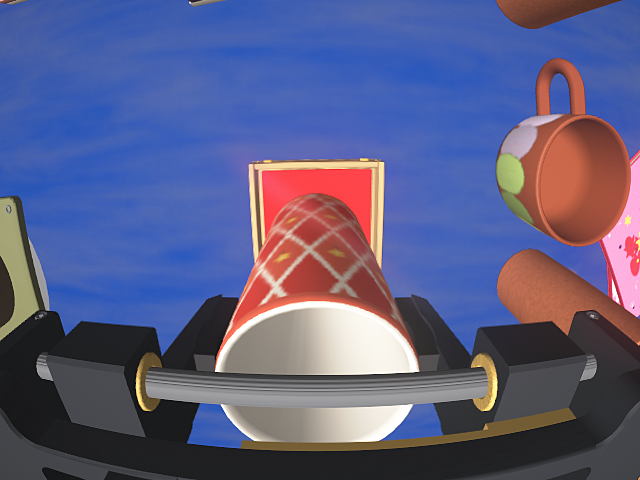

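Red_1's foot (about 270–365 px across) sits centred between the pocket walls at 250 and 383, so I'll lower it.

Emit:
{"op": "carry_out", "data": {"rows": [[[0,0,1.5],[0,0,0],0.3],[[0,0,2.7],[0,0,0],0.3],[[0,0,3.2],[0,0,0],0.3],[[0,0,3.5],[0,0,0],0.3],[[0,0,3.6],[0,0,0],0.3],[[0,0,3.7],[0,0,0],0.3],[[0,0,3.7],[0,0,0],0.3]]}}

```text
clock: 6.8
tool_pos: [0.4344, 0.0664, 0.14]
eef_rot: [0.708, 0.706, 0.0, 0.0]
contact_force: [0.5, -0.2, -1.6]
opening: 0.783
finger_force: 18.0
```

Emit:
{"op": "carry_out", "data": {"rows": [[[0,0,0.1],[0,0,0],0.3],[[0,0,0.2],[0,0,0],0.3],[[0,0,0.2],[0,0,0],0.3]]}}

```text
clock: 7.1
tool_pos: [0.4342, 0.0663, 0.1384]
eef_rot: [0.708, 0.706, 0.0, 0.0]
contact_force: [-1.0, 0.3, 7.8]
opening: 0.781
finger_force: 18.0
```

Contact is felt (+7.8 N). Release slowly and rise straight up.

Emit:
{"op": "carry_out", "data": {"rows": [[[0,0,0],[0,0,0],0.15],[[0,0,0],[0,0,0],0.08],[[0,0,0],[0,0,0],0],[[0,0,0],[0,0,0],0],[[0,0,0],[0,0,0],0],[[0,0,-3],[0,0,0],0],[[0,0,-6],[0,0,0],0],[[0,0,-10],[0,0,0],0],[[0,0,-14],[0,0,0],0],[[0,0,-16],[0,0,0],0],[[0,0,-16],[0,0,0],0]]}}

```text
clock: 8.2
tool_pos: [0.4357, 0.0669, 0.3002]
eef_rot: [0.708, 0.706, 0.002, 0.002]
contact_force: [0.1, 0.7, 0.2]
opening: 0.998
finger_force: 0.0
```

Run:
```python
from h import *
from plant import r
st=r.get_state();print(st["tool_pos"],st["opening"],move(st,[.6,-.35,.31],0))
```

```text
[0.43571346 0.06687023 0.30018964] 0.9979679839754345 (array([-41.62,  16.59,  -0.92]), array([ 0.34, -0.06, -0.21]))
```

Emit:
{"op": "carry_out", "data": {"rows": [[[-35,18.6,-1],[0,0,0],0],[[-35,18.6,-1],[0,0,0],0],[[-35,18.6,-1],[0,0,0],0],[[-35,18.6,-1],[0,0,0],0],[[-35,18.6,-1],[0,0,0],0],[[-35,18.6,-1],[0,0,0],0],[[-35,18.6,-1],[0,0,0],0],[[-35,18.6,-1],[0,0,0],0],[[-35,18.6,-1],[0,0,0],0],[[-35,18.6,-1],[0,0,0],0],[[-35,18.6,-1],[0,0,0],0],[[-35,18.6,-1],[0,0,0],0]]}}

```text
clock: 9.4
tool_pos: [0.6188, -0.2822, 0.3077]
eef_rot: [0.707, 0.707, -0.0, -0.0]
contact_force: [-0.6, -0.4, -0.3]
opening: 1.001
finger_force: 0.0
```

```bash
cat >> h.py <<'E'
def rim(s,xy,z,lo,hi,half=70):
    hsv=cv2.cvtColor(s["image"],cv2.COLOR_RGB2HSV);m=cv2.inRange(hsv,lo,hi)
    u,v=proj(s,[*xy,z],True);k=np.zeros_like(m);cv2.circle(k,(int(u),int(v)),half,255,-1);m&=k
    n,l,t,c=cv2.connectedComponentsWithStats(m);i=1+t[1:,4].argmax()
    cs=max(cv2.findContours((l==i).astype('u1'),cv2.RETR_EXTERNAL,2)[0],key=len)
    p=np.array([plane(s,*map(float,q[0]),z,True)[:2] for q in cv2.convexHull(cs)],np.float32)
    return (u,v),t[i],cv2.minEnclosingCircle(p*1000),cv2.fitEllipse(p*1000)
E
python3 - <<'E'
from h import *
from plant import r
st=r.get_state();s=r.snapshot("wrist");pickle.dump(s,open("w4.pkl","wb"));cv2.imwrite("pics/w4.png",s["image"][:,:,::-1])
print(st["tool_pos"],st["q"])
print(rim(s,(.622,-.285),.182,(0,0,110),(180,60,255)))
print(move(st,[.622,-.285,.23],0))
E
```

```text
[ 0.61883543 -0.28215126  0.30768231] [ 0.64704113  0.75728268 -0.61081049  1.27305179  0.42906165  1.24081637
  0.02891575]
((np.float64(320.0164696424445), np.float64(239.7924324585016)), array([ 280,  203,   89,   84, 5867], dtype=int32), ((625.1881713867188, -290.1559753417969), 34.51675033569336), ((625.1826171875, -290.1111755371094), (68.21041870117188, 68.82888793945312), 83.30104064941406))
(array([-0.29,  0.32,  7.77]), array([-0.05, -0.03,  0.  ]))
```

View pics/w4.png

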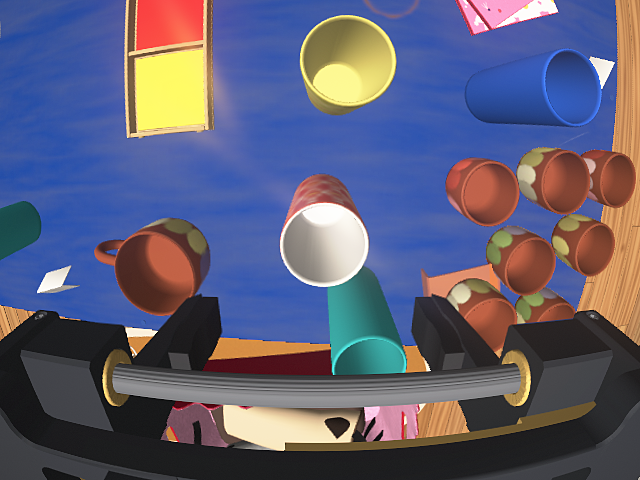

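The view shows red_2's rim at (324,244), yellow's at (348,62), the yellow pad at (168,88), and a teal look-alike's rim at (369,356).

Run:
```python
from h import *
from plant import r
s=pickle.load(open("w4.pkl","rb"))
print("teal",plane(s,369,356,.182,True))
print("yellow",rim(s,plane(s,348,62,.186,True)[:2],.186,(22,60,80),(36,200,255),60))
hsv=cv2.cvtColor(s["image"],cv2.COLOR_RGB2HSV);m=cv2.inRange(hsv,(26,190,200),(34,255,255));m[:,215:]=0;m[:40]=0;m[140:]=0
cs=max(cv2.findContours(m,cv2.RETR_EXTERNAL,2)[0],key=cv2.contourArea)
print("padY",cv2.minAreaRect(np.array([plane(s,*map(float,p[0]),.008,True)[:2] for p in cs],np.float32)*1000))
print(move(r.get_state(),[.6252,-.2901,.131],0))
```

```text
teal [ 0.66597553 -0.39280932  0.182     ]
yellow ((np.float64(347.99999999999994), np.float64(62.0)), array([ 300,   15,   96,  100, 7390], dtype=int32), ((640.4873657226562, -154.06639099121094), 38.43603515625), ((640.3580322265625, -152.6690216064453), (67.69247436523438, 76.08531951904297), 155.5419158935547))Traceback (most recent call last):
  File "<stdin>", line 7, in <module>
ValueError: max() iterable argument is empty
```

Emit:
{"op": "carry_out", "data": {"rows": [[[-0.8,0.6,4],[0,0,0],0],[[-0.8,0.6,8],[0,0,0],0],[[-0.8,0.6,9],[0,0,0],0],[[-0.8,0.6,9],[0,0,0],0],[[-0.8,0.6,9],[0,0,0],0]]}}

```text
clock: 9.95
tool_pos: [0.6263, -0.2918, 0.2198]
eef_rot: [0.708, 0.706, 0.001, 0.001]
contact_force: [-0.1, 0.1, 1.1]
opening: 1.004
finger_force: 0.0
```

Run:
```python
from h import *
from plant import r
st=r.get_state();s=r.snapshot("wrist");print(st["tool_pos"])
print(rim(s,(.6252,-.2901),.182,(0,0,110),(180,60,255),90)[1:])
print(move(st,[.6252,-.2901,.131],0))
s=pickle.load(open("w4.pkl","rb"));print(cv2.cvtColor(s["image"],cv2.COLOR_RGB2HSV)[88,168])
```

```text
[ 0.62626495 -0.2917915   0.21979012]
(array([  251,   219,   126,   115, 11433], dtype=int32), ((625.4138793945312, -289.84515380859375), 34.481693267822266), ((625.3098754882812, -290.0475158691406), (68.20499420166016, 68.52629852294922), 95.18527221679688))
(array([ 0.17, -0.13,  8.88]), array([ 0.17,  0.03, -0.14]))
[ 29 154 255]
```

Emit:
{"op": "carry_out", "data": {"rows": [[[0.1,-0.1,3],[0,0,0],0],[[0.1,-0.1,6],[0,0,0],0],[[0.1,-0.1,8.8],[0,0,0],0],[[0.1,-0.1,8.8],[0,0,0],0],[[0.1,-0.1,8.8],[0,0,0],0],[[0.1,-0.1,8.8],[0,0,0],0.3],[[0.1,-0.1,8.8],[0,0,0],0.3],[[0.1,-0.1,8.8],[0,0,0],0.3],[[0.1,-0.1,8.8],[0,0,0],0.3],[[0.1,-0.1,8.8],[0,0,0],0.3]], "newtons": 18}}

```text
clock: 11.0
tool_pos: [0.6252, -0.2915, 0.1315]
eef_rot: [0.708, 0.706, 0.001, 0.001]
contact_force: [-0.4, -0.6, 5.6]
opening: 0.782
finger_force: 18.0
```

Emit:
{"op": "carry_out", "data": {"rows": [[[0,0,-2],[0,0,0],0.3],[[0,0,-5],[0,0,0],0.3],[[0,0,-8],[0,0,0],0.3],[[1,-4,-9],[0,0,0],0.3],[[4,-8,-9],[0,0,0],0.3],[[7,-12,-9],[0,0,0],0.3],[[11,-15,-9],[0,0,0],0.3],[[15,-17,-9],[0,0,0],0.3],[[19,-18,-9],[0,0,0],0.3],[[23,-19,-9],[0,0,0],0.3],[[25.3,-19,-9],[0,0,0],0.3],[[25.3,-19,-9],[0,0,0],0.3]]}}

```text
clock: 12.2
tool_pos: [0.4349, -0.0337, 0.2203]
eef_rot: [0.706, 0.709, 0.001, -0.0]
contact_force: [0.6, -0.5, -2.9]
opening: 0.775
finger_force: 18.0
```

Run:
```python
from h import *
from plant import r
st=r.get_state();s=r.snapshot("wrist");pickle.dump(s,open("w5.pkl","wb"));cv2.imwrite("pics/w5.png",s["image"][:,:,::-1])
print(st["tool_pos"],st["opening"],st["q"],move(st,[.4355,-.0385,.1395],0))
s=pickle.load(open("w4.pkl","rb"))
hsv=cv2.cvtColor(s["image"],cv2.COLOR_RGB2HSV);m=cv2.inRange(hsv,(26,135,200),(34,255,255));m[:,215:]=0;m[:40]=0;m[140:]=0
cs=max(cv2.findContours(m,cv2.RETR_EXTERNAL,2)[0],key=cv2.contourArea)
print("padY",cv2.minAreaRect(np.array([plane(s,*map(float,p[0]),.008,True)[:2] for p in cs],np.float32)*1000))
```

```text
[ 0.43486378 -0.03373301  0.22031319] 0.7754672107628212 [ 0.35834115  0.52940637 -0.58196185  2.11951619  0.49194175  0.62427377
 -0.56359185] (array([-0.49,  0.05,  8.08]), array([ 0.08, -0.1 ,  0.24]))
padY ((436.49615478515625, -144.04364013671875), (91.90535736083984, 93.72803497314453), 0.9469946622848511)
```

View pics/w5.png

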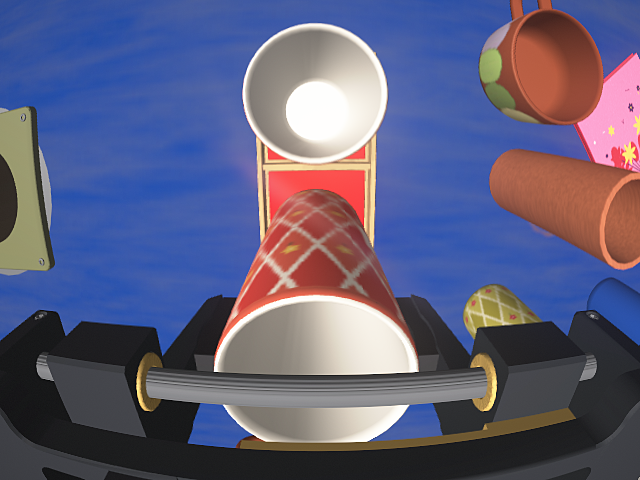

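Red_1 stands upright in its pocket, rim at (315,93). The held red_2's foot is at about (318,195), over the middle red pad.

Emit:
{"op": "carry_out", "data": {"rows": [[[0,0,0],[0,0,0],0.3],[[0,0,3],[0,0,0],0.3],[[0,0,4.5],[0,0,0],0.3],[[0,0,5],[0,0,0],0.3],[[0,0,5],[0,0,0],0.3]]}}

```text
clock: 12.75
tool_pos: [0.4346, -0.0387, 0.1692]
eef_rot: [0.709, 0.705, -0.001, -0.0]
contact_force: [0.5, 0.4, -2.1]
opening: 0.784
finger_force: 18.0
```

Emit:
{"op": "carry_out", "data": {"rows": [[[0,0.1,1.5],[0,0,0],0.3],[[0,0.1,2.3],[0,0,0],0.3],[[0,0.1,2.7],[0,0,0],0.3],[[0,0.1,2.9],[0,0,0],0.3],[[0,0.1,3.0],[0,0,0],0.3],[[0,0.1,3.1],[0,0,0],0.3],[[0,0.1,3.1],[0,0,0],0.3]]}}

```text
clock: 13.45
tool_pos: [0.436, -0.0372, 0.1395]
eef_rot: [0.708, 0.706, 0.0, 0.0]
contact_force: [-1.0, 0.5, 4.7]
opening: 0.782
finger_force: 18.0
```

Contact (+4.7 N). Release and rise, then head for yellow.

Emit:
{"op": "carry_out", "data": {"rows": [[[0,0,0],[0,0,0],0.15],[[0,0,0],[0,0,0],0.08],[[0,0,0],[0,0,0],0],[[0,0,0],[0,0,0],0],[[0,0,0],[0,0,0],0],[[0,0,-3],[0,0,0],0],[[0,0,-6],[0,0,0],0],[[0,0,-10],[0,0,0],0],[[0,0,-14],[0,0,0],0],[[0,0,-15],[0,0,0],0]]}}

```text
clock: 14.45
tool_pos: [0.4377, -0.0372, 0.2921]
eef_rot: [0.708, 0.706, 0.002, 0.002]
contact_force: [0.3, 0.3, -0.2]
opening: 1.0
finger_force: 0.0
```

Emit:
{"op": "carry_out", "data": {"rows": [[[-11.5,20.5,0],[0,0,0],0],[[-11.5,20.5,0],[0,0,0],0],[[-11.5,20.5,0],[0,0,0],0],[[-11.5,20.5,0],[0,0,0],0],[[-11.5,20.5,0],[0,0,0],0],[[-11.5,20.5,0],[0,0,0],0],[[-11.5,20.5,0],[0,0,0],0],[[-11.5,20.5,0],[0,0,0],0],[[-11.5,20.5,4],[0,0,0],0],[[-11.5,20.5,6],[0,0,0],0],[[-11.5,20.5,6],[0,0,0],0]]}}

```text
clock: 15.55
tool_pos: [0.6373, -0.1527, 0.2261]
eef_rot: [0.707, 0.707, -0.002, -0.002]
contact_force: [-0.1, 0.2, 0.0]
opening: 1.002
finger_force: 0.0
```

Run:
```python
from h import *
from plant import r
st=r.get_state();s=r.snapshot("wrist");print(st["tool_pos"]);cv2.imwrite("pics/w6.png",s["image"][:,:,::-1])
e=rim(s,(.640,-.151),.186,(20,40,60),(38,255,255),85);print(e)
print(move(st,[*(np.array(e[2][0])/1000),.135],0))
```

```text
[ 0.63733544 -0.15267375  0.22605426]
((np.float64(320.96871788932424), np.float64(278.1788364376661)), array([  262,   193,   126,   138, 13359], dtype=int32), ((639.9492797851562, -144.0862274169922), 40.26144790649414), ((641.6984252929688, -144.46304321289062), (67.95159149169922, 81.29438018798828), 4.141010284423828))
(array([0.86, 0.32, 9.1 ]), array([-0.4 , -0.01, -0.06]))
```

View pics/w6.png

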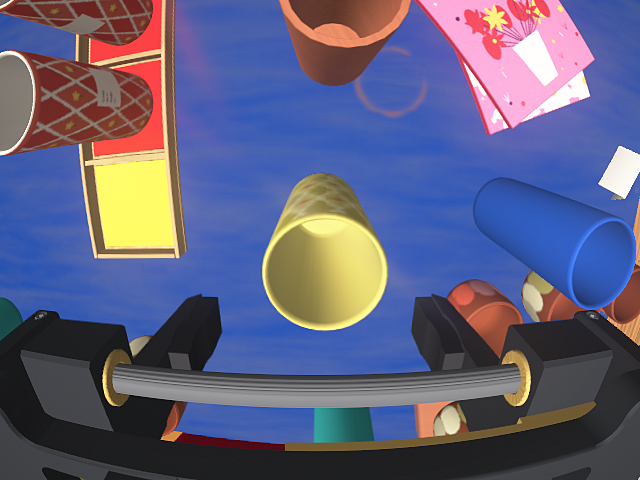

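Yellow's rim spans columns 262–387 and rows 213–330. The mask also caught the outer wall, so I'll use the rim extremes.

Run:
```python
from h import *
from plant import r
st=r.get_state();s=r.snapshot("wrist")
f=lambda u,v:plane(s,u,v,.186,True)
L,Rr,B,T=f(262,271),f(387,271),f(325,330),f(325,213);print(L,Rr,B,T,st["tool_pos"])
c=[(L[0]+Rr[0])/2,(T[1]+B[1])/2,.135];print(c,move(st,c,0))
```

```text
[ 0.60930561 -0.14767246  0.186     ] [ 0.6783529  -0.14777499  0.186     ] [ 0.64428612 -0.18513071  0.186     ] [ 0.64380549 -0.11512839  0.186     ] [ 0.6389368  -0.15265322  0.22813857]
[np.float64(0.6438292558297317), np.float64(-0.1501295478126516), 0.135] (array([0.25, 0.52, 9.31]), array([-0.17, -0.  , -0.09]))
```

Emit:
{"op": "carry_out", "data": {"rows": [[[0.2,0.4,1],[0,0,0],0],[[0.2,0.4,2],[0,0,0],0],[[0.2,0.4,2],[0,0,0],0],[[0.2,0.4,2],[0,0,0],0]]}}

```text
clock: 16.05
tool_pos: [0.6444, -0.1513, 0.2085]
eef_rot: [0.708, 0.706, -0.0, -0.0]
contact_force: [0.0, -0.5, -0.3]
opening: 1.002
finger_force: 0.0
```

Emit:
{"op": "carry_out", "data": {"rows": [[[0.1,0,3],[0,0,0],0],[[0.1,0,5.5],[0,0,0],0],[[0.1,0,7.3],[0,0,0],0],[[0.1,0,7.3],[0,0,0],0],[[0.1,0,7.3],[0,0,0],0],[[0.1,0,7.3],[0,0,0],0.3],[[0.1,0,7.3],[0,0,0],0.3],[[0.1,0,7.3],[0,0,0],0.3],[[0.1,0,7.3],[0,0,0],0.3],[[0.1,0,7.3],[0,0,0],0.3]]}}

```text
clock: 17.05
tool_pos: [0.6447, -0.1503, 0.1367]
eef_rot: [0.708, 0.706, 0.0, 0.0]
contact_force: [-2.2, -0.1, 6.6]
opening: 0.79
finger_force: 18.0
```

Emit:
{"op": "carry_out", "data": {"rows": [[[0,0,-2],[0,0,0],0.3],[[0,0,-5],[0,0,0],0.3],[[0,-2,-7],[0,0,0],0.3],[[0,-6,-7],[0,0,0],0.3],[[0.2,-10,-7],[0,0,0],0.3],[[0.4,-14,-7],[0,0,0],0.3],[[0.5,-17.5,-7],[0,0,0],0.3],[[0.6,-20,-7],[0,0,0],0.3],[[0.6,-20.8,-7],[0,0,0],0.3],[[0.6,-20.8,-7],[0,0,0],0.3],[[0.6,-20.8,-7],[0,0,0],0.3]]}}

```text
clock: 18.15
tool_pos: [0.4386, -0.1436, 0.2059]
eef_rot: [0.708, 0.706, 0.001, 0.001]
contact_force: [0.9, 0.3, -3.1]
opening: 0.79
finger_force: 18.0
```

Run:
```python
from h import *
from plant import r
st=r.get_state();s=r.snapshot("wrist");cv2.imwrite("pics/w7.png",s["image"][:,:,::-1])
print(st["tool_pos"],st["q"],move(st,[.4365,-.144,.1445],0))
```

```text
[ 0.43858645 -0.1436386   0.20591736] [ 0.59668502  0.58499788 -0.58941008  2.06892743  0.54022048  0.63809625
 -0.36298219] (array([-0.04, -0.23,  6.14]), array([ 0.16, -0.02, -0.18]))
```

View pics/w7.png

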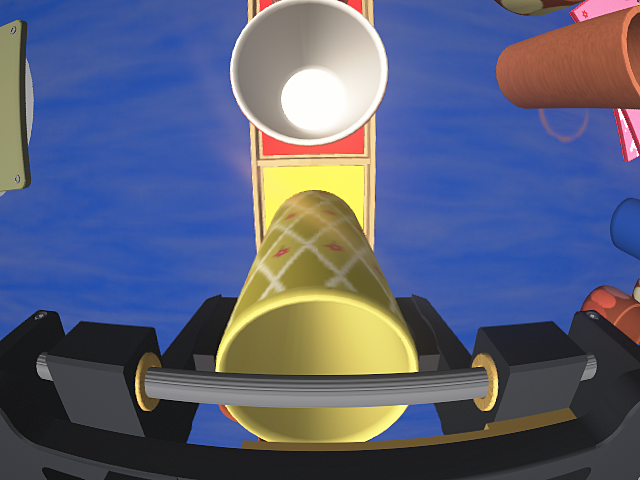

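Red_2 is upright in the middle pocket, rim at (309,70). Yellow's foot at about (313,195) lies over the yellow pad, so I'll lower it.

Emit:
{"op": "carry_out", "data": {"rows": [[[0,-0.2,2],[0,0,0],0.3],[[0,-0.2,4],[0,0,0],0.3],[[0,-0.2,5.2],[0,0,0],0.3],[[0,-0.2,5.7],[0,0,0],0.3],[[0,-0.2,6.0],[0,0,0],0.3],[[0,-0.2,6.1],[0,0,0],0.3],[[0,-0.2,6.1],[0,0,0],0.3]]}}

```text
clock: 18.9
tool_pos: [0.4352, -0.1437, 0.1451]
eef_rot: [0.708, 0.706, 0.0, 0.0]
contact_force: [-0.1, -0.3, -3.4]
opening: 0.786
finger_force: 18.0
```

Emit:
{"op": "carry_out", "data": {"rows": [[[0,0.1,0.1],[0,0,0],0.3],[[0,0.1,0.2],[0,0,0],0.3],[[0,0.1,0.2],[0,0,0],0.3]]}}

```text
clock: 19.2
tool_pos: [0.4348, -0.1439, 0.1443]
eef_rot: [0.708, 0.706, -0.001, 0.001]
contact_force: [-3.9, 0.3, 15.0]
opening: 0.786
finger_force: 18.0
```

Emit:
{"op": "carry_out", "data": {"rows": [[[0,0,-0.1],[0,0,0],0.3],[[0,0,-0.1],[0,0,0],0.15],[[0,0,-0.1],[0,0,0],0.08],[[0,0,-0.1],[0,0,0],0],[[0,0,-0.1],[0,0,0],0],[[0,0,-0.1],[0,0,0],0],[[0,0,-3],[0,0,0],0],[[0,0,-6],[0,0,0],0],[[0,0,-10],[0,0,0],0],[[0,0,-14],[0,0,0],0],[[0,0,-17],[0,0,0],0],[[0,0,-17],[0,0,0],0]]}}

```text
clock: 20.4
tool_pos: [0.4379, -0.1437, 0.3162]
eef_rot: [0.708, 0.706, 0.002, 0.003]
contact_force: [0.4, 0.5, -0.4]
opening: 0.998
finger_force: 0.0
```

Run:
```python
from h import *
from plant import r
st=r.get_state();s=r.snapshot("side");cv2.imwrite("pics/s3.png",cv2.resize(s["image"][60:360,130:480,::-1],None,fx=2,fy=2));print(st["clock"],st["tool_pos"],st["opening"])
```

```text
20.4 [ 0.43786552 -0.14367675  0.3162185 ] 0.9981690022894365
```

View pics/s3.png

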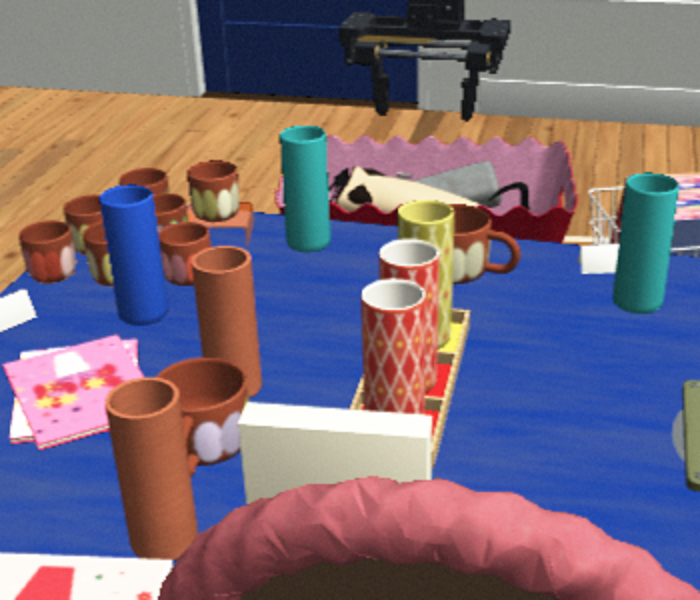

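All three tumblers stand upright in the right pockets: rims at (394,295) and (409,255) for the reds, (426,216) for yellow. The plain tumblers and the mug have not moved, and the gripper is clear, so I'll hand in.

```bash
python3 -c "
from plant import r
print(r.finish_job())"
```

```text
the job is handed in; nothing more can be done
None
```

The tray is packed and the job handed in at about 20 s: both red-patterned tumblers stand upright in the red-felt pockets and the yellow one in the yellow-felt pocket, with the two plain tumblers and the mug left standing where they were.

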